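Set up the reel stand: prop leg out, taper spindle driven home

TASK

Set up the reel stand: first push its folding prop leg out until it hits its stop, then take the long spindle from the wooden rack, put its tapered shank into the stand's socket and let go while its collar still stands proud. Then take the soft-faced drift and tap or press the spindle down with its white face until the collar sits flush on the stand, so that the taper holds it, and stand the drift back upright on the bench, on its white face. Leave the leg out and the short spindle, the solder spool and the small carton where they are.

Things in the scene. Friction and masses are not known exactly. Their poses are not given: they have to be found in the camera images.
- stand: Grey block 90 x 90 mm, 60 mm high, on a dark 100 x 100 x 8 mm foot plate, fixed to the bench. Origin: centre of its underside; z up. The round socket opens in the middle of its top. The prop leg is hinged on its +y side.
- socket (a point): Centre of the socket's mouth on the stand's top face, 60 mm above the bench. 40 mm hole; four sprung jaws leave a tapered bore, 22 mm across at the top. The long spindle drops in until its collar is 8 to 13 mm above the face; driving it on takes a push rising to about 10-20 N, until the collar lands on the face and stops hard. Friction keeps it where it was driven.
- leg (a joint): Angle of the stand's folding prop leg, rad. 0 = folded, pointing along the stand's -x; it turns about an upright axis, clockwise seen from above, to its stop at 1.571, pointing along the stand's +y. Starts 0 to 0.4; stays where it is left; about 1.5 N at its end moves it. The hinge axis stands at (25, 60) mm in the stand's x, y.
- leg_tip (a point): Top of the black knob at the leg's free end, 66 mm above the bench, 105 mm from the hinge axis. The knob is 26 mm across and 12 mm high; below it an upright 12 mm screw, from 34 to 54 mm above the bench, then a 22 mm boss on the bar. The bar is 16 mm wide, 10 to 24 mm above the bench.
- rack: Light wooden block 64 (x) x 150 (y) mm, 62 mm high, fixed to the bench; origin at the centre of its underside. Two 31 mm holes at (0, -38) and (0, +38) mm; one holds the long spindle, the other the short one (which is in which varies).
- spindle: The long spindle, turned steel, 130 mm long, 0.18 kg, standing upright in the rack. Origin: centre of the shank's lower end; z along it, upward. Tapered shank from 16 mm across at the bottom to 28 mm at 50 mm; collar 48 mm across from 50 to 58 mm; plain 18 mm round rod from 58 to 130 mm, with a flat top. In the rack the collar rests on the rack's top, so the rod's top is 142 mm above the bench.
- spindle_collar (a point): Centre of the underside of the long spindle's collar. Home = level with socket.
- spindle_top (a point): Centre of the flat top of the long spindle's rod.
- short_spindle: The short slim spindle, 80 mm long, collar 38 mm across, 12 mm rod, in the other hole of the rack (its top is 102 mm above the bench). Not to be used or moved. Origin at its shank's lower end.
- drift: Soft-faced drift, 72 mm high, 0.45 kg, standing upright on the bench. Origin: centre of its flat white striking face, which is underneath; z up. White face part 46 mm across, 0 to 22 mm; steel barrel 28 mm across with dark rings, 22 mm to its slightly domed top at 72 mm (grasp here).
- drift_face (a point): Centre of the drift's white striking face (the same point as its origin).
- solder_spool: White wire spool lying flat, 60 x 65 x 34 mm, origin under its centre. Leave alone.
- pin_carton: Small brown carton 45 x 62 x 38 mm, origin under its centre. Leave alone.
Things that resemble listed ones, but are neither listed nor needed, are in the scene too. Leave any turquoise look-alike of the drift alone.

How it is judged:
On the way, in this order (a step that is already met when the one before it is completed fails the run):
1. the prop leg is pushed out to its stop, with the long spindle still in the rack (value of joint leg above 1.5 rad and distance of spindle from where it was at the start of the episode below 0.02 m), for 0.1 s.
2. the long spindle stands in the socket, let go, its collar still 4 to 20 mm above the stand (z of spindle_collar in the frame of socket between 0.004 and 0.02 m and horizontal distance between spindle_collar and socket below 0.005 m and contact force between the fingers and spindle below 0.1 N), for 0.2 s.
3. the drift, its white face on the rod's top, has driven the spindle home, the collar flush on the stand (within 2 mm) (z of spindle_collar in the frame of socket between -0.002 and 0.002 m and horizontal distance between spindle_collar and socket below 0.004 m and angle between spindle's own z axis and vertical below 0.06 rad and distance between drift_face and spindle_top below 0.022 m), for 0.1 s.
4. the drift stands upright on the bench on its white face, let go (height (world z) of drift below 0.005 m and angle between drift's own z axis and vertical below 0.1 rad and contact force between the fingers and drift below 0.1 N), for 0.2 s.
At the end, for the whole second after the job is handed in: Leg at its stop (over 1.5 rad); long spindle in the socket, collar within 2 mm of the stand's top, 4 mm of centre, upright to 0.06 rad; drift at rest upright (0.1 rad) on the bench on its white face; short spindle, spool and carton within 30 mm of their starts (value of joint leg above 1.5 rad and z of spindle_collar in the frame of socket between -0.002 and 0.002 m and horizontal distance between spindle_collar and socket below 0.004 m and angle between spindle's own z axis and vertical below 0.06 rad and height (world z) of drift between -0.005 and 0.005 m and angle between drift's own z axis and vertical below 0.1 rad and linear speed of drift below 0.02 m/s and distance of each of solder_spool, pin_carton, short_spindle from where it was at the start of the episode below 0.03 m); the robot touches nothing.
It fails at once if the solder spool is moved more than 30 mm (distance of solder_spool from where it was at the start of the episode above 0.03 m).
It fails at once if the pin carton is moved more than 30 mm (distance of pin_carton from where it was at the start of the episode above 0.03 m).
It fails at once if the short spindle is moved more than 30 mm (distance of short_spindle from where it was at the start of the episode above 0.03 m).
It also fails if it takes over 70 s, if anything falls off the work surface, if the arm or the gripper's body presses on something with over 40 N, if the wrist force passes 120 N, or if a joint passes its speed limit or range.

ROBOT

A 7-joint arm with a two-finger parallel gripper is mounted at the origin on the work surface; the furniture and walls round the work are solid. World frame = base frame: x ahead of the robot, y to its left, z up, the work surface at z = 0. Lengths are in m, angles in rad, forces in N, time in s.
With the tool pointing down it reaches from about 0.425 to 0.925 m from the base axis. Payload 6.8 kg.
Tool frame: the origin (TCP) lies between the finger pads; the fingertips stand r.tcp_to_tips ahead of it and the grasp point (between the pads) lies 3 mm ahead of it (r.tcp_to_tips is the distance from the TCP to the fingertips, in m); z points along the fingers, y is the line along which they close (so a half turn about z gives the same grasp; the last joint's range is limited). The gripper opens to 85 mm and grips with 20 to 120 N. Pads are 22 mm wide; open, the fingers measure 114 mm over their backs; the gripper's body (76 mm by 85 mm) begins 54 mm behind the grasp point. The pads swing forward as they close: fully open they stand 13 mm farther back than shut.
Start: joints at [0.674, 0.477, 0.022, 1.555, -0.011, 1.109, -0.083], TCP at [0.479, -0.476, 0.232] pointing down, gripper open.
Joint ranges: [-2.96, 2.96], [-0.34, 2.1], [-1.41, 1.46], [0.24, 2.44], [-1.37, 4.51], [0.17, 1.92], [-2.96, 2.96]. Speed limits (rad/s): [2.39, 2.39, 3.14, 3.14, 3.14, 3.14, 3.14].

INTERFACE

Orientations are given as a rotation vector (axis times angle).
In Python, from bench import r gives the robot as it stands. The module is installed in compiled form; this text tells all that it offers.
- The arm moves only by the tool step_arm, never from a script. Its argument "moves" is a list of rows, each an object of numbers: "rx", "ry", "rz": the turn, a rotation vector about the tool's x, y, z in degrees; "dx", "dy", "dz": the shift along the tool's x, y, z in mm; "gripper": the opening, from -1 (shut) to 1 (fully open). In form: [{"rx": .., "ry": .., "rz": .., "dx": .., "dy": .., "dz": .., "gripper": ..}, ...]. A call has 1 to 20 rows; each row shifts and turns the commanded pose from where the row before left it, along the tool's axes as they then stand; what a row does not reach is not made up. A row lasts 1/8 s, in which the tool goes at most 62.5 mm and 10.7 degrees, less where a joint would pass 70% of its speed; a pose out of reach is approached as far as the arm can. A call is refused whole if a number of a shift passes 62.5 or a number of a turn 10.7, either way. A call with a gripper value outside its range is refused whole. The fingers move at their own pace and stop on an object; "grip_force" is the grip in N (left out, the last holds). Time passes only in rows, so rows that do not move let the fingers close. It gives the time, the measured TCP pose, the force, the opening and the grip force at its end, in the units of the state.
- r.get_obs(): the state, without advancing time (a new reading comes with each control period).
- r.grab_frame(name): name is "side" or "top" or "wrist"; returns the picture (400x640x3 uint8, blue, green, red); there is no depth.
- r.camera_info(name): a dict with "mtx" (3x3 intrinsics, pixels), "rvec" (rotation vector, rad) and "tvec" (3), from world to camera coordinates, as OpenCV has them. Camera axes: x right, y down, z forward; pixel columns grow to the right and rows downward; lengths in m; the calibration is good to about 2 mm. The wrist camera is an equidistant fisheye: a pixel r from the principal point sees the ray r / f radians off the axis. A picture is of the moment at which its call begins: read the wrist's pose just before it. camera_info takes no time and is no camera call; for the wrist camera it gives the pose at the moment of the call.
- r.hand_in(): hands the job in; it is judged then, once.
The state is a dict: "clock": time; "joints": joint angles; "qvel": joint speeds; "tau": joint torques, N m; "tcp_pos": TCP position; "orientation": TCP orientation; "contact_force": force on the tool from outside, world axes, zero at the start; "moment": the same for the moment, N m; "grip_width": finger opening in m; "gripper_force": force on a finger pad.
Only numpy, scipy, OpenCV 4.12 (cv2) and the standard library are available. Lean on these libraries where they do the work, as an engineer would, in place of code of your own. Each camera call takes 0.05 s, during which the arm holds its last target. There are 200 camera calls.

## Working session

There is one attempt and no reset: what is moved stays moved. The work goes in short steps, Python scripts to look and compute and a tool call to move; the robot and the scene stay as the last step left them, time stands still between calls to the robot, and variables do not carry over. Pictures are saved under pics/ and viewed, at most 10 in all, crops included, and the job is handed in when it is done.

Besides the shell and the picture viewer there is one more tool, called after "Call:" as name(argument=value, ...), one argument or row to a line, values as JSON. step_arm: Moves the arm, as the interface text tells. Its arguments: {"type":"object","properties":{"moves":{"type":"array","items":{"type":"object","properties":{"rx":{"type":"number"},"ry":{"type":"number"},"rz":{"type":"number"},"dx":{"type":"number"},"dy":{"type":"number"},"dz":{"type":"number"},"gripper":{"type":"number"}}}},"grip_force":{"type":"number"}},"required":["moves"]}

```bash
mkdir -p pics
cat > h.py <<'E'
import numpy as np, cv2
from bench import r
def cam(n):
    c=r.camera_info(n); R=cv2.Rodrigues(np.array(c["rvec"],float))[0]; t=np.array(c["tvec"],float).ravel()
    return np.array(c["mtx"],float),R,t
def ray(c,n,uv):
    K,R,t=c
    x=(uv[0]-K[0,2])/K[0,0]; y=(uv[1]-K[1,2])/K[1,1]
    if n=="wrist":
        th=np.hypot(x,y); s=np.sin(th)/th if th>1e-9 else 1; d=np.array([x*s,y*s,np.cos(th)])
    else: d=np.array([x,y,1.])
    return -R.T@t, R.T@(d/np.linalg.norm(d))
def onz(c,n,uv,z):
    o,d=ray(c,n,uv); return o+d*(z-o[2])/d[2]
def tri(a,b):
    (o1,d1),(o2,d2)=a,b
    s=np.linalg.lstsq(np.c_[d1,-d2],o2-o1,rcond=None)[0]
    p,q=o1+s[0]*d1,o2+s[1]*d2
    return (p+q)/2,np.linalg.norm(p-q)
def proj(c,n,P):
    K,R,t=c; p=R@np.array(P)+t
    if n=="wrist":
        rr=np.hypot(p[0],p[1]); th=np.arctan2(rr,p[2]); x,y=p[0]/rr*th,p[1]/rr*th
    else: x,y=p[0]/p[2],p[1]/p[2]
    return np.array([K[0,0]*x+K[0,2],K[1,1]*y+K[1,2]])
E
python3 - <<'E'
from h import *
o=r.get_obs(); print(o, r.tcp_to_tips)
for n in("top","side","wrist"):
    c=cam(n); f=r.grab_frame(n); cv2.imwrite(f"pics/{n}0.png",f); print(n,c[0].tolist(),(-c[1].T@c[2]).round(3),c[1].round(2).tolist())
E
```

```text
{'clock': 0.0, 'joints': array([ 0.67390119,  0.47776738,  0.02235948,  1.55646519, -0.01149752,
        1.10932359, -0.08309089]), 'qvel': array([-0.00049771,  0.00077117, -0.00111659, -0.00179671, -0.00053511,
       -0.00194043,  0.00030049]), 'tau': array([-9.34219643e-04, -5.96450078e+01,  1.60751592e+00, -2.81198269e+01,
        1.23992734e-02,  9.40418104e-03,  1.83047075e-05]), 'tcp_pos': array([ 0.47846581, -0.4752672 ,  0.23054226]), 'orientation': array([-2.89889131e+00, -1.20655673e+00,  1.31666821e-03]), 'contact_force': array([ 0.11848819, -1.03024041, -0.03257196]), 'moment': array([-0.02302412, -0.02791759,  0.0491029 ]), 'gripper_force': 0.0, 'grip_width': 0.085372181239124} 0.022
top [[512.6866989837761, 0.0, 315.30928648109943], [0.0, 512.6866989837761, 198.3499122396441], [0.0, 0.0, 1.0]] [ 0.493 -0.049  1.195] [[-0.01, -1.0, 0.02], [-1.0, 0.01, -0.07], [0.07, -0.02, -1.0]]
side [[410.1421168525586, 0.0, 318.7216081224175], [0.0, 410.1421168525586, 201.29459729198035], [0.0, 0.0, 1.0]] [0.118 0.6   0.578] [[-0.83, -0.56, 0.02], [-0.29, 0.41, -0.86], [0.48, -0.72, -0.5]]
wrist [[309.70691628693146, 0.0, 312.1233496253515], [0.0, 309.70691628693146, 196.13002678177494], [0.0, 0.0, 1.0]] [ 0.536 -0.417  0.373] [[0.71, -0.71, -0.0], [-0.67, -0.67, 0.32], [-0.22, -0.22, -0.95]]
```

View pics/top0.png

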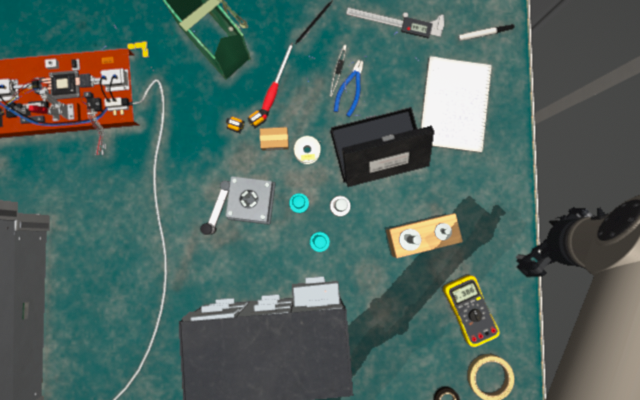

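View pics/side0.png

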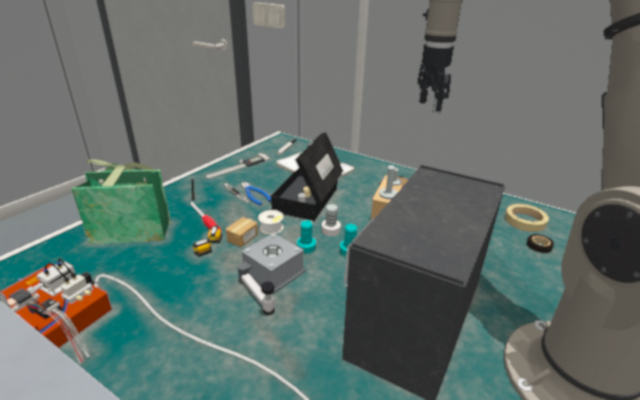

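Top view: stand at (249,199) with hinge about (222,192) and knob at (208,229). The rack is at (425,236), with spindles at (410,239) and (443,231). The white/steel drift is at (340,206), the turquoise look-alikes at (299,203) and (319,242), the spool at (307,150) and the carton at (274,138). In the side view the drift is at (331,218), a rod shows above the rack at (391,178), and the knob is at (267,290). A tall dark cabinet hides part of the bench.

Run:
```python
from h import *
f=cv2.imread("pics/top0.png"); s=cv2.imread("pics/side0.png")
a=cv2.resize(f[180:265,190:350],None,fx=5,fy=5,interpolation=cv2.INTER_CUBIC)[:300]
a=cv2.resize(f[180:250,190:350],(800,350),interpolation=cv2.INTER_CUBIC)
b=cv2.resize(f[205:265,380:470],(375,250),interpolation=cv2.INTER_CUBIC)
c=cv2.resize(s[155:215,360:420],(250,250),interpolation=cv2.INTER_CUBIC)
d=cv2.resize(s[195:245,300:342],(170,202),interpolation=cv2.INTER_CUBIC)
im=np.zeros((600,800,3),np.uint8); im[:350]=a; im[350:,:375]=b; im[350:,380:630]=c; im[350:552,630:]=d
cv2.imwrite("pics/crop1.png",im)
ct=cam("top")
for n,uv,z in [("stand",(249,199),.06),("knob",(208,229),.066),("sp",(410,239),.142),("short",(443,231),.102),("drift",(340,206),.072),("cab",(265,310),.2)]:
    print(n,onz(ct,"top",uv,z).round(3))
```

```text
stand [0.575 0.079 0.06 ]
knob [0.51  0.168 0.066]
sp [ 0.484 -0.26   0.142]
short [ 0.5   -0.339  0.102]
drift [ 0.557 -0.121  0.072]
cab [0.352 0.033 0.2  ]
```

View pics/crop1.png

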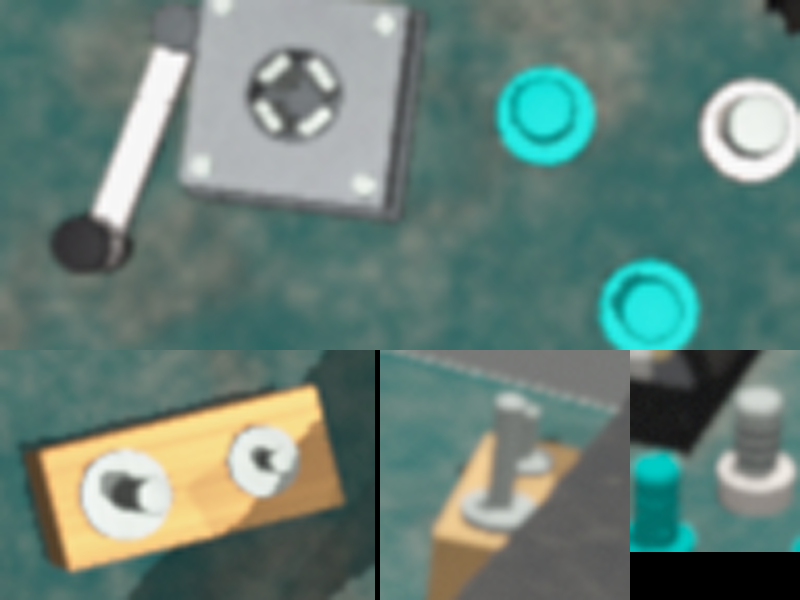

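Crop: the long spindle has its rod top at (416,239.6) and its 48 mm collar at (410,239.8). The short one is on the right. The drift's steel top is at (341.4,204.8) on a white ring, and the look-alikes are fully turquoise. The socket is at (249,198.8), the knob at (206,228.6).

Run:
```python
from h import *
ct,cs=cam("top"),cam("side")
for n,a,b,z in [("rodtop",(416.2,239.4),(391,167.2),.142),("collar",(410,239.6),(388.8,192.7),.070),("drifttop",(341.4,204.8),(331.6,205.6),.072),("socket",(249,198.8),(272,250.5),.06),("knob",(206,228.6),(267.5,288),.066)]:
    p,e=tri(ray(ct,"top",a),ray(cs,"side",b)); print(n,p.round(4),"gap",e.round(4),"plane",onz(ct,"top",a,z).round(4))
print("short",onz(ct,"top",(448.4,233.1),.102).round(3),"driftring",onz(ct,"top",(340,206),.022).round(3))
g=lambda u,v,z:onz(ct,"top",(190+u/5,180+v/5),z)[:2]
for (a,b) in [((205,5),(181,190)),((181,190),(400,215)),((412,5),(393,205))]:
    d=g(*b,.06)-g(*a,.06); print("stand edge",np.degrees(np.arctan2(d[1],d[0])).round(1),np.linalg.norm(d).round(3))
k=lambda u,v:onz(ct,"top",(380+u/4.167,205+(v-350)/4.167),.062)[:2]
d=k(318,386)-k(40,450);print("rack edge",np.degrees(np.arctan2(d[1],d[0])).round(1),np.linalg.norm(d).round(3), k(40,450),k(318,386),k(72,570),k(345,500))
# cabinet height/top corners, carton etc
for uv in [(181,320),(348,305),(316,280)]: print(onz(ct,"top",uv,.3).round(3),onz(ct,"top",uv,.0).round(3))
print("cab corner tri",tri(ray(ct,"top",(181,320)),ray(cs,"side",(352,247)))[0].round(3),tri(ray(ct,"top",(348,305)),ray(cs,"side",(422,168)))[0].round(3))
print(proj(cs,"side",(0.48,-.26,.07)))
```

```text
rodtop [ 0.4829 -0.2734  0.14  ] gap 0.0011 plane [ 0.4834 -0.2727  0.142 ]
collar [ 0.4817 -0.2753  0.0667] gap 0.0015 plane [ 0.4824 -0.2743  0.07  ]
drifttop [ 0.5601 -0.1244  0.0735] gap 0.0003 plane [ 0.5601 -0.1246  0.072 ]
socket [0.5763 0.0798 0.0576] gap 0.0007 plane [0.5759 0.0793 0.06  ]
knob [0.5103 0.1737 0.0585] gap 0.0014 plane [0.5107 0.1727 0.066 ]
short [ 0.496 -0.351  0.102] driftring [ 0.56  -0.125  0.022]
stand edge 172.8 0.083
stand edge -97.0 0.097
stand edge 174.4 0.089
rack edge -77.6 0.153 [ 0.50617153 -0.23123202] [ 0.53884593 -0.38043046] [ 0.44269394 -0.24691789] [ 0.47817102 -0.39303566]
[0.351 0.169 0.3  ] [0.304 0.241 0.   ]
[ 0.373 -0.118  0.3  ] [ 0.333 -0.142  0.   ]
[ 0.416 -0.063  0.3  ] [ 0.391 -0.068  0.   ]
cab corner tri [0.338 0.184 0.232] [ 0.36  -0.125  0.23 ]
[386.62160467 194.12754635]
```

Call:
step_arm(
  moves=[
    {"rz": 9,"dz": -10,"gripper": -1},
    {"rz": 9,"dz": -10,"gripper": -1},
    {"rz": 9,"dz": -10,"gripper": -1},
    {"rz": 9,"dz": -10,"gripper": -1},
    {"rz": 9.2,"dz": -10,"gripper": -1},
    {"dy": -50,"gripper": -1},
    {"dy": -50,"gripper": -1},
    {"dy": -50,"gripper": -1},
    {"dy": -50,"gripper": -1},
    {"dy": -50,"gripper": -1},
    {"dy": -50,"gripper": -1},
    {"gripper": -1},
    {"gripper": -1},
  ],
)

```text
invalid input at $.moves[0]: expected keys rx, ry, rz, dx, dy, dz, gripper
```

Call:
step_arm(
  moves=[
    {"rx": 0,"ry": 0,"rz": 9,"dx": 0,"dy": 0,"dz": -10,"gripper": -1},
    {"rx": 0,"ry": 0,"rz": 9,"dx": 0,"dy": 0,"dz": -10,"gripper": -1},
    {"rx": 0,"ry": 0,"rz": 9,"dx": 0,"dy": 0,"dz": -10,"gripper": -1},
    {"rx": 0,"ry": 0,"rz": 9,"dx": 0,"dy": 0,"dz": -10,"gripper": -1},
    {"rx": 0,"ry": 0,"rz": 9.2,"dx": 0,"dy": 0,"dz": -10,"gripper": -1},
    {"rx": 0,"ry": 0,"rz": 0,"dx": 0,"dy": -50,"dz": 0,"gripper": -1},
    {"rx": 0,"ry": 0,"rz": 0,"dx": 0,"dy": -50,"dz": 0,"gripper": -1},
    {"rx": 0,"ry": 0,"rz": 0,"dx": 0,"dy": -50,"dz": 0,"gripper": -1},
    {"rx": 0,"ry": 0,"rz": 0,"dx": 0,"dy": -50,"dz": 0,"gripper": -1},
    {"rx": 0,"ry": 0,"rz": 0,"dx": 0,"dy": -50,"dz": 0,"gripper": -1},
    {"rx": 0,"ry": 0,"rz": 0,"dx": 0,"dy": -50,"dz": 0,"gripper": -1},
    {"rx": 0,"ry": 0,"rz": 0,"dx": 0,"dy": 0,"dz": 0,"gripper": -1},
  ],
)

```text
clock: 1.65
tcp_pos: [0.4793, -0.1712, 0.2815]
orientation: [-3.14, -0.011, 0.0]
contact_force: [-0.4, -0.7, -0.1]
grip_width: 0.0001
gripper_force: 0.0
```

Call:
step_arm(
  moves=[
    {"rx": 0,"ry": 0,"rz": 0,"dx": 0,"dy": -51,"dz": 0,"gripper": -1},
    {"rx": 0,"ry": 0,"rz": 0,"dx": 0,"dy": -51,"dz": 0,"gripper": -1},
    {"rx": 0,"ry": 0,"rz": 0,"dx": 4,"dy": -51,"dz": 0,"gripper": -1},
    {"rx": 0,"ry": 0,"rz": 0,"dx": 4,"dy": -51,"dz": 0,"gripper": -1},
    {"rx": 0,"ry": 0,"rz": 0,"dx": 4,"dy": -51,"dz": 0,"gripper": -1},
    {"rx": 0,"ry": 0,"rz": 0,"dx": 4,"dy": -51,"dz": 0,"gripper": -1},
    {"rx": 0,"ry": 0,"rz": 0,"dx": 0,"dy": 0,"dz": 0,"gripper": -1},
    {"rx": 0,"ry": 0,"rz": 0,"dx": 0,"dy": 0,"dz": 0,"gripper": -1},
  ],
)

```text
clock: 2.65
tcp_pos: [0.4953, 0.1288, 0.2812]
orientation: [3.141, -0.002, -0.001]
contact_force: [0.3, -0.5, 1.1]
grip_width: -0.0005
gripper_force: 0.0
```

Run:
```python
from h import *
c=cam("wrist"); print(r.get_obs()["tcp_pos"]); f=r.grab_frame("wrist"); cv2.imwrite("pics/w1.png",f)
for n,P in [("socket",(.576,.0793,.06)),("knob",(.5107,.1735,.066)),("hinge",(.608,.136,.024)),("drift",(.5601,-.1246,.072))]: print(n,proj(c,"wrist",P).round(1))
```

```text
[0.49527458 0.1288459  0.28115341]
socket [355.1  97.6]
knob [274.5 153.4]
hinge [306.6  72.2]
drift [507.9 122.1]
```

View pics/w1.png

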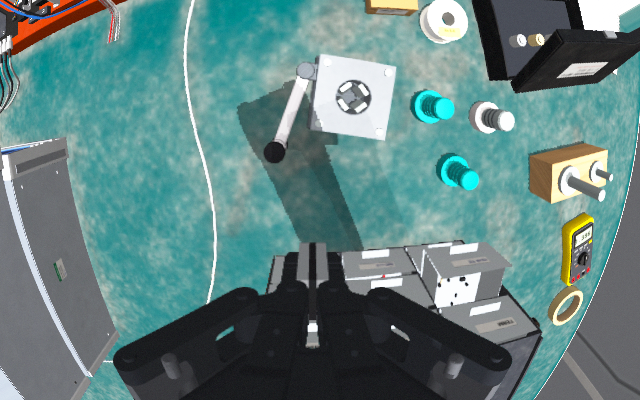

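The wrist view agrees with the estimates: socket at (353,97), knob at (274,152). The drift is white and steel at (492,118), with the long rod outermost at (590,190) and the short one behind it. Now I'll descend beside the knob.

Call:
step_arm(
  moves=[
    {"rx": 0,"ry": 0,"rz": 0,"dx": 0,"dy": -1,"dz": 50,"gripper": -1},
    {"rx": 0,"ry": 0,"rz": 0,"dx": 0,"dy": 0,"dz": 50,"gripper": -1},
    {"rx": 0,"ry": 0,"rz": 0,"dx": 0,"dy": 0,"dz": 50,"gripper": -1},
    {"rx": 0,"ry": 0,"rz": 0,"dx": 0,"dy": 0,"dz": 40,"gripper": -1},
    {"rx": 0,"ry": 0,"rz": 0,"dx": 0,"dy": 0,"dz": 30,"gripper": -1},
    {"rx": 0,"ry": 0,"rz": 0,"dx": 0,"dy": 0,"dz": 0,"gripper": -1},
    {"rx": 0,"ry": 0,"rz": 0,"dx": 0,"dy": 0,"dz": 0,"gripper": -1},
  ],
)

```text
clock: 3.58
tcp_pos: [0.496, 0.1305, 0.0626]
orientation: [-3.142, 0.003, -0.002]
contact_force: [-0.1, -0.6, 0.3]
grip_width: -0.0003
gripper_force: 0.0
```

Call:
step_arm(
  moves=[
    {"rx": 0,"ry": 0,"rz": 0,"dx": 3,"dy": -12,"dz": 0,"gripper": -1},
    {"rx": 0,"ry": 0,"rz": 0,"dx": 3,"dy": -12,"dz": 0,"gripper": -1},
    {"rx": 0,"ry": 0,"rz": 0,"dx": 3,"dy": -12,"dz": 0,"gripper": -1},
    {"rx": 0,"ry": 0,"rz": 0,"dx": 3,"dy": -12,"dz": 0,"gripper": -1},
    {"rx": 0,"ry": 0,"rz": 0,"dx": 7,"dy": -11,"dz": 0,"gripper": -1},
    {"rx": 0,"ry": 0,"rz": 0,"dx": 7,"dy": -11,"dz": 0,"gripper": -1},
    {"rx": 0,"ry": 0,"rz": 0,"dx": 7,"dy": -11,"dz": 0,"gripper": -1},
    {"rx": 0,"ry": 0,"rz": 0,"dx": 10,"dy": -8,"dz": 0,"gripper": -1},
    {"rx": 0,"ry": 0,"rz": 0,"dx": 10,"dy": -8,"dz": 0,"gripper": -1},
    {"rx": 0,"ry": 0,"rz": 0,"dx": 10,"dy": -8,"dz": 0,"gripper": -1},
    {"rx": 0,"ry": 0,"rz": 0,"dx": 10,"dy": -3,"dz": 0,"gripper": -1},
    {"rx": 0,"ry": 0,"rz": 0,"dx": 10,"dy": -3,"dz": 0,"gripper": -1},
    {"rx": 0,"ry": 0,"rz": 0,"dx": 0,"dy": 0,"dz": 0,"gripper": -1},
  ],
)

```text
clock: 5.2
tcp_pos: [0.5795, 0.2425, 0.0618]
orientation: [-3.141, 0.001, -0.003]
contact_force: [-0.4, 0.3, -0.2]
grip_width: -0.0003
gripper_force: 0.0
```

Call:
step_arm(
  moves=[
    {"rx": 0,"ry": 0,"rz": 0,"dx": 5,"dy": 0,"dz": 0,"gripper": -1},
    {"rx": 0,"ry": 0,"rz": 0,"dx": 5,"dy": 0,"dz": 0,"gripper": -1},
    {"rx": 0,"ry": 0,"rz": 0,"dx": 5,"dy": 0,"dz": 0,"gripper": -1},
    {"rx": 0,"ry": 0,"rz": 0,"dx": 2,"dy": 0,"dz": 0,"gripper": -1},
    {"rx": 0,"ry": 0,"rz": 0,"dx": 0,"dy": 0,"dz": 0,"gripper": -1},
  ],
)

```text
clock: 5.82
tcp_pos: [0.5955, 0.242, 0.0615]
orientation: [3.141, -0.001, 0.001]
contact_force: [0.2, -0.2, 0.2]
grip_width: 0.0001
gripper_force: 0.0
```

Run:
```python
from h import *
for n in("top","side"): cv2.imwrite(f"pics/{n}1.png",r.grab_frame(n))
a=cv2.resize(cv2.imread("pics/top1.png")[150:260,150:280],(520,440)); b=cv2.resize(cv2.imread("pics/side1.png")[230:340,200:270],(280,440))
cv2.imwrite("pics/leg1.png",np.hstack([a,b]))
```

```text
(no output)
```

View pics/leg1.png

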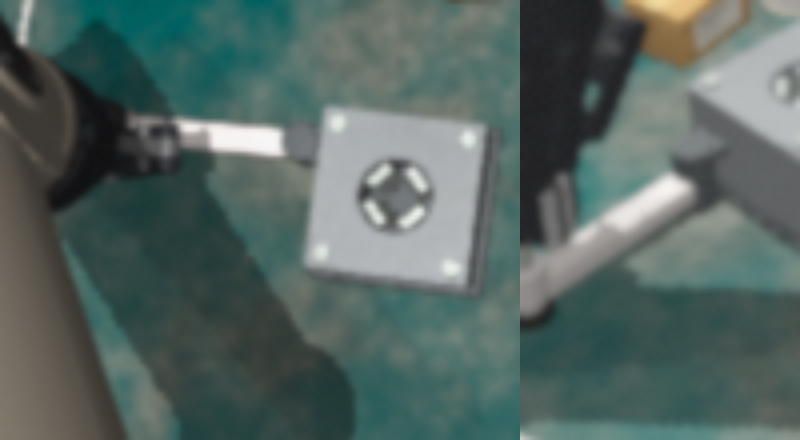

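The leg now sticks out nearly square to the stand. I'll push on to the stop.

Call:
step_arm(
  moves=[
    {"rx": 0,"ry": 0,"rz": 0,"dx": 3,"dy": 0,"dz": 0,"gripper": -1},
    {"rx": 0,"ry": 0,"rz": 0,"dx": 3,"dy": 0,"dz": 0,"gripper": -1},
    {"rx": 0,"ry": 0,"rz": 0,"dx": 1,"dy": 0,"dz": 0,"gripper": -1},
  ],
)

```text
clock: 6.3
tcp_pos: [0.5995, 0.2421, 0.061]
orientation: [3.14, 0.0, -0.008]
contact_force: [-8.9, -1.6, 6.1]
grip_width: 0.0003
gripper_force: 4.7
```

Call:
step_arm(
  moves=[
    {"rx": 0,"ry": 0,"rz": 0,"dx": 1,"dy": 0,"dz": 0,"gripper": -1},
    {"rx": 0,"ry": 0,"rz": 0,"dx": 0,"dy": 0,"dz": 0,"gripper": -1},
  ],
)

```text
clock: 6.55
tcp_pos: [0.5996, 0.2421, 0.061]
orientation: [3.14, 0.001, -0.01]
contact_force: [-10.5, -1.4, 6.2]
grip_width: -0.0005
gripper_force: 5.3
```

Call:
step_arm(
  moves=[
    {"rx": 0,"ry": 0,"rz": 0,"dx": -25,"dy": 0,"dz": 0,"gripper": -1},
    {"rx": 0,"ry": 0,"rz": 0,"dx": 0,"dy": 0,"dz": -50,"gripper": -1},
    {"rx": 0,"ry": 0,"rz": 0,"dx": 0,"dy": 0,"dz": -60,"gripper": -1},
    {"rx": 0,"ry": 0,"rz": 0,"dx": 0,"dy": 0,"dz": -60,"gripper": -1},
    {"rx": 0,"ry": 0,"rz": 0,"dx": -9,"dy": 51,"dz": -10,"gripper": 1},
    {"rx": 0,"ry": 0,"rz": 0,"dx": -9,"dy": 51,"dz": -10,"gripper": 1},
    {"rx": 0,"ry": 0,"rz": 0,"dx": -9,"dy": 51,"dz": 0,"gripper": 1},
    {"rx": 0,"ry": 0,"rz": 0,"dx": -9,"dy": 51,"dz": 0,"gripper": 1},
    {"rx": 0,"ry": 0,"rz": 0,"dx": -9,"dy": 51,"dz": 0,"gripper": 1},
    {"rx": 0,"ry": 0,"rz": 0,"dx": -9,"dy": 51,"dz": 0,"gripper": 1},
    {"rx": 0,"ry": 0,"rz": 0,"dx": -9,"dy": 51,"dz": 0,"gripper": 1},
    {"rx": 0,"ry": 0,"rz": 0,"dx": -9,"dy": 51,"dz": 0,"gripper": 1},
    {"rx": 0,"ry": 0,"rz": 0,"dx": -9,"dy": 51,"dz": 0,"gripper": 1},
    {"rx": 0,"ry": 0,"rz": 0,"dx": -9,"dy": 51,"dz": 0,"gripper": 1},
    {"rx": 0,"ry": 0,"rz": 0,"dx": 0,"dy": 0,"dz": 0,"gripper": 1},
    {"rx": 0,"ry": 0,"rz": 0,"dx": 0,"dy": 0,"dz": 0,"gripper": 1},
  ],
)

```text
clock: 8.55
tcp_pos: [0.4882, -0.2674, 0.2515]
orientation: [-3.141, 0.0, -0.001]
contact_force: [0.1, 0.3, -0.1]
grip_width: 0.0859
gripper_force: 0.0
```

Run:
```python
from h import *
c=cam("wrist"); o=r.get_obs(); f=r.grab_frame("wrist"); cv2.imwrite("pics/w2.png",f); print(o["tcp_pos"],o["orientation"])
np.savez("w2.npz",K=c[0],R=c[1],t=c[2])
for n,P in [("rodtop",(.483,-.273,.142)),("collartop",(.483,-.274,.070)),("drifttop",(.560,-.1245,.072)),("short",(.496,-.351,.102))]: print(n,proj(c,"wrist",P).round(1))
p=proj(c,"wrist",(.483,-.273,.11)).astype(int); print(p)
x0,y0=max(p[0]-100,0),max(p[1]-75,0); print(x0,y0)
t=r.grab_frame("top"); cv2.imwrite("pics/top2.png",t)
cv2.imwrite("pics/w2c.png",cv2.resize(f[y0:y0+150,x0:x0+200],(800,600),interpolation=cv2.INTER_CUBIC))
```

```text
[ 0.48824009 -0.26741165  0.25153808] [-3.14133524e+00  3.85335796e-04 -6.66236687e-04]
rodtop [319.4 199.5]
collartop [318.9 177.7]
drifttop [181.5 111.5]
short [396.8 173.8]
[318 188]
218 113
```

View pics/w2c.png

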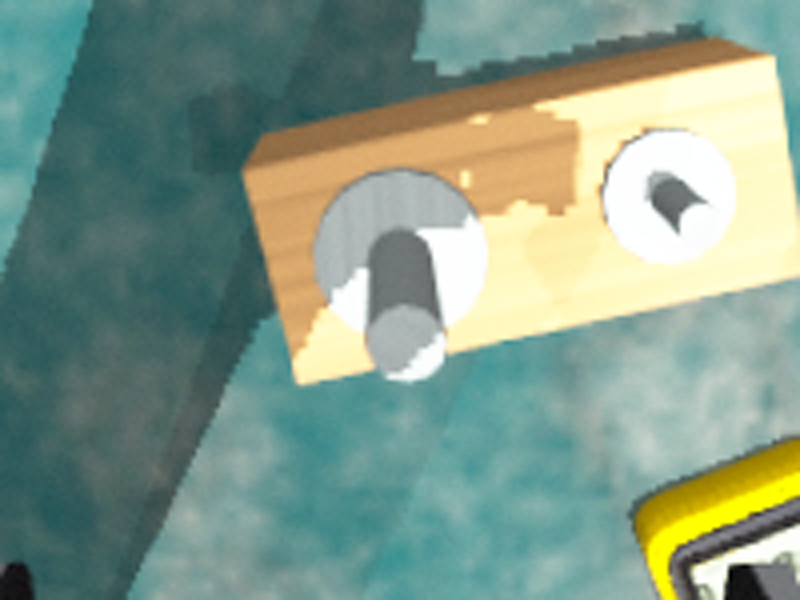

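The crop shows the rod top at about (319.5,198.7) and the collar at (318.5,176), within 1 px of prediction. So the rod is at (0.4835,-0.273), and I'll descend and grip it.

Call:
step_arm(
  moves=[
    {"rx": 0,"ry": 0,"rz": 0,"dx": -5,"dy": 5.6,"dz": 30,"gripper": 1},
    {"rx": 0,"ry": 0,"rz": 0,"dx": 0,"dy": 0,"dz": 45,"gripper": 1},
    {"rx": 0,"ry": 0,"rz": 0,"dx": 0,"dy": 0,"dz": 35,"gripper": 1},
    {"rx": 0,"ry": 0,"rz": 0,"dx": 0,"dy": 0,"dz": 12,"gripper": 1},
    {"rx": 0,"ry": 0,"rz": 0,"dx": 0,"dy": 0,"dz": 0,"gripper": 1},
    {"rx": 0,"ry": 0,"rz": 0,"dx": 0,"dy": 0,"dz": 0,"gripper": 1},
  ],
)

```text
clock: 9.4
tcp_pos: [0.4842, -0.2735, 0.131]
orientation: [3.141, 0.001, 0.004]
contact_force: [0.6, -0.7, 1.0]
grip_width: 0.0856
gripper_force: 0.0
```

Call:
step_arm(
  grip_force=40,
  moves=[
    {"rx": 0,"ry": 0,"rz": 0,"dx": 0,"dy": 0,"dz": 3,"gripper": 1},
    {"rx": 0,"ry": 0,"rz": 0,"dx": 0,"dy": 0,"dz": 0,"gripper": -1},
    {"rx": 0,"ry": 0,"rz": 0,"dx": 0,"dy": 0,"dz": 0,"gripper": -1},
    {"rx": 0,"ry": 0,"rz": 0,"dx": 0,"dy": 0,"dz": 0,"gripper": -1},
    {"rx": 0,"ry": 0,"rz": 0,"dx": 0,"dy": 0,"dz": 0,"gripper": -1},
    {"rx": 0,"ry": 0,"rz": 0,"dx": 0,"dy": 0,"dz": 0,"gripper": -1},
  ],
)

```text
clock: 10.15
tcp_pos: [0.483, -0.2735, 0.1267]
orientation: [3.141, -0.0, 0.0]
contact_force: [-1.1, 0.5, 1.3]
grip_width: 0.0161
gripper_force: 39.0
```

Call:
step_arm(
  moves=[
    {"rx": 0,"ry": 0,"rz": 0,"dx": 0,"dy": 0,"dz": -20,"gripper": -1},
    {"rx": 0,"ry": 0,"rz": 0,"dx": 0,"dy": 0,"dz": -40,"gripper": -1},
    {"rx": 0,"ry": 0,"rz": 0,"dx": 0,"dy": 0,"dz": -40,"gripper": -1},
    {"rx": 0,"ry": 0,"rz": 0,"dx": 0,"dy": 0,"dz": -40,"gripper": -1},
    {"rx": 0,"ry": 0,"rz": 0,"dx": 5,"dy": -20,"dz": 0,"gripper": -1},
    {"rx": 0,"ry": 0,"rz": 0,"dx": 10,"dy": -40,"dz": 0,"gripper": -1},
    {"rx": 0,"ry": 0,"rz": 0,"dx": 13,"dy": -50,"dz": 0,"gripper": -1},
    {"rx": 0,"ry": 0,"rz": 0,"dx": 13,"dy": -50,"dz": 0,"gripper": -1},
    {"rx": 0,"ry": 0,"rz": 0,"dx": 13,"dy": -50,"dz": 0,"gripper": -1},
    {"rx": 0,"ry": 0,"rz": 0,"dx": 13,"dy": -50,"dz": 0,"gripper": -1},
    {"rx": 0,"ry": 0,"rz": 0,"dx": 13,"dy": -50,"dz": 0,"gripper": -1},
    {"rx": 0,"ry": 0,"rz": 0,"dx": 10,"dy": -32,"dz": 0,"gripper": -1},
    {"rx": 0,"ry": 0,"rz": 0,"dx": 3,"dy": -10,"dz": 0,"gripper": -1},
    {"rx": 0,"ry": 0,"rz": 0,"dx": 0,"dy": 0,"dz": 0,"gripper": -1},
    {"rx": 0,"ry": 0,"rz": 0,"dx": 0,"dy": 0,"dz": 0,"gripper": -1},
  ],
)

```text
clock: 12.02
tcp_pos: [0.5757, 0.0765, 0.2663]
orientation: [3.14, -0.004, -0.001]
contact_force: [-0.3, -0.3, -1.5]
grip_width: 0.016
gripper_force: 39.4
```

Run:
```python
from h import *
c=cam("wrist"); o=r.get_obs(); f=r.grab_frame("wrist"); s=r.grab_frame("side"); cv2.imwrite("pics/w3.png",f);cv2.imwrite("pics/s3.png",s); cs=cam("side")
T=o["tcp_pos"]; print(T,o["orientation"])
for n,P in [("socket",(.576,.0793,.06)),("bottom",T-[0,0,.1147]),("collar edge -y",T-[0,.024,.0647]),("collar edge +y",T-[0,-.024,.0647])]: print(n,proj(c,"wrist",P).round(1),proj(cs,"side",P).round(1))
a=cv2.resize(f[40:240,215:415],(400,400),interpolation=cv2.INTER_CUBIC)
b=cv2.resize(s[150:290,210:350],(400,400),interpolation=cv2.INTER_CUBIC)
cv2.imwrite("pics/c3.png",np.hstack([a,b]))
```

```text
[0.57571745 0.07654234 0.26630522] [ 3.14046394e+00 -4.19784324e-03 -9.38786322e-04]
socket [310.2 167.4] [272.4 249.5]
bottom [312.8 191.7] [271.6 211.5]
collar edge -y [346.3 212.7] [278.5 184.5]
collar edge +y [279.7 213. ] [262.3 194.2]
```

View pics/c3.png

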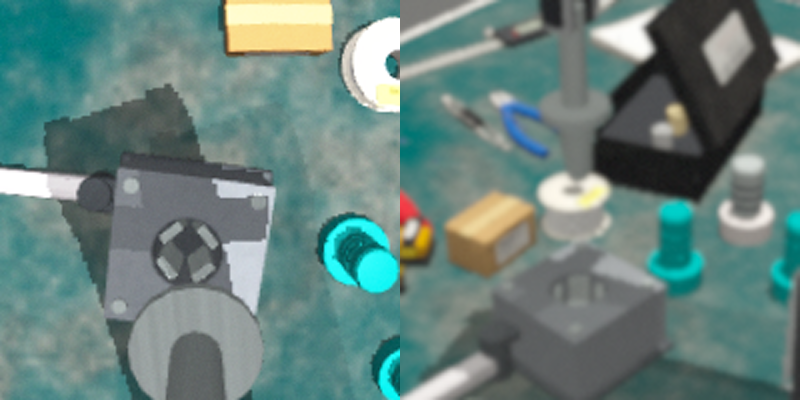

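Wrist crop: socket mouth at about (307.8,166.3), collar edges at 279 and 346.5, so the spindle hangs straight. The side crop shows the shank upright above the socket. The socket is best put at (0.577,0.081), so I shift a few mm and lower.

Call:
step_arm(
  moves=[
    {"rx": 0,"ry": 0,"rz": 0,"dx": 1.3,"dy": -4.5,"dz": 20,"gripper": -1},
    {"rx": 0,"ry": 0,"rz": 0,"dx": 0,"dy": 0,"dz": 40,"gripper": -1},
    {"rx": 0,"ry": 0,"rz": 0,"dx": 0,"dy": 0,"dz": 20,"gripper": -1},
    {"rx": 0,"ry": 0,"rz": 0,"dx": 0,"dy": 0,"dz": 0,"gripper": -1},
    {"rx": 0,"ry": 0,"rz": 0,"dx": 0,"dy": 0,"dz": 0,"gripper": -1},
  ],
)

```text
clock: 12.75
tcp_pos: [0.5781, 0.0828, 0.1877]
orientation: [-3.141, 0.002, -0.003]
contact_force: [0.2, -0.1, -1.8]
grip_width: 0.016
gripper_force: 39.3
```

Call:
step_arm(
  moves=[
    {"rx": 0,"ry": 0,"rz": 0,"dx": -1,"dy": 1.5,"dz": 4,"gripper": -1},
    {"rx": 0,"ry": 0,"rz": 0,"dx": 0,"dy": 0,"dz": 8,"gripper": -1},
    {"rx": 0,"ry": 0,"rz": 0,"dx": 0,"dy": 0,"dz": 8,"gripper": -1},
    {"rx": 0,"ry": 0,"rz": 0,"dx": 0,"dy": 0,"dz": 8,"gripper": -1},
    {"rx": 0,"ry": 0,"rz": 0,"dx": 0,"dy": 0,"dz": 8,"gripper": -1},
    {"rx": 0,"ry": 0,"rz": 0,"dx": 0,"dy": 0,"dz": 8,"gripper": -1},
    {"rx": 0,"ry": 0,"rz": 0,"dx": 0,"dy": 0,"dz": 0,"gripper": -1},
  ],
)

```text
clock: 13.62
tcp_pos: [0.5758, 0.0816, 0.1417]
orientation: [3.141, -0.0, -0.002]
contact_force: [0.3, -0.4, -2.7]
grip_width: 0.0163
gripper_force: 39.4
```

Call:
step_arm(
  moves=[
    {"rx": 0,"ry": 0,"rz": 0,"dx": 0,"dy": 0,"dz": 2,"gripper": -1},
    {"rx": 0,"ry": 0,"rz": 0,"dx": 0,"dy": 0,"dz": 2,"gripper": -1},
    {"rx": 0,"ry": 0,"rz": 0,"dx": 0,"dy": 0,"dz": 0,"gripper": -1},
  ],
)

```text
clock: 14.0
tcp_pos: [0.5763, 0.0817, 0.1385]
orientation: [3.142, -0.0, 0.0]
contact_force: [0.3, 0.3, -2.2]
grip_width: 0.0163
gripper_force: 39.4
```

Call:
step_arm(
  moves=[
    {"rx": 0,"ry": 0,"rz": 0,"dx": 0,"dy": 0,"dz": 0,"gripper": 1},
    {"rx": 0,"ry": 0,"rz": 0,"dx": 0,"dy": 0,"dz": 0,"gripper": 1},
    {"rx": 0,"ry": 0,"rz": 0,"dx": 0,"dy": 0,"dz": 0,"gripper": 1},
    {"rx": 0,"ry": 0,"rz": 0,"dx": 0,"dy": 0,"dz": 0,"gripper": 1},
    {"rx": 0,"ry": 0,"rz": 0,"dx": 0,"dy": 0,"dz": 0,"gripper": 1},
    {"rx": 0,"ry": 0,"rz": 0,"dx": 0,"dy": 0,"dz": -30,"gripper": 1},
    {"rx": 0,"ry": 0,"rz": 0,"dx": 0,"dy": 0,"dz": -50,"gripper": 1},
    {"rx": 0,"ry": 0,"rz": 0,"dx": 0,"dy": 0,"dz": -20,"gripper": 1},
    {"rx": 0,"ry": 0,"rz": 0,"dx": -3,"dy": 40,"dz": 0,"gripper": 1},
    {"rx": 0,"ry": 0,"rz": 0,"dx": -4,"dy": 50,"dz": 0,"gripper": 1},
    {"rx": 0,"ry": 0,"rz": 0,"dx": -4,"dy": 50,"dz": 0,"gripper": 1},
    {"rx": 0,"ry": 0,"rz": 0,"dx": -4,"dy": 50,"dz": 0,"gripper": 1},
    {"rx": 0,"ry": 0,"rz": 0,"dx": 0,"dy": 15,"dz": 0,"gripper": 1},
    {"rx": 0,"ry": 0,"rz": 0,"dx": 0,"dy": 0,"dz": 0,"gripper": 1},
    {"rx": 0,"ry": 0,"rz": 0,"dx": 0,"dy": 0,"dz": 0,"gripper": 1},
  ],
)

```text
clock: 15.88
tcp_pos: [0.5616, -0.1211, 0.2384]
orientation: [-3.141, -0.004, -0.0]
contact_force: [-0.9, -0.3, -0.9]
grip_width: 0.0857
gripper_force: 0.0
```

Run:
```python
from h import *
c=cam("wrist"); o=r.get_obs(); f=r.grab_frame("wrist"); s=r.grab_frame("side"); t=r.grab_frame("top")
for n,i in(("w4",f),("s4",s),("t4",t)): cv2.imwrite(f"pics/{n}.png",i)
T=o["tcp_pos"]; print(T,o["orientation"]); cs=cam("side"); ct=cam("top")
for n,P in [("drifttop",(.561,-.124,.072)),("driftring",(.561,-.124,.022)),("rodtop",(.577,.081,.150)),("collarmid",(.577,.081,.078)),("stand",(.577,.081,.06))]: print(n,*[proj(k,m,P).round(1) for k,m in((c,"wrist"),(ct,"top"),(cs,"side"))])
a=cv2.resize(f[100:240,60:360],(800,373),interpolation=cv2.INTER_CUBIC)
b=cv2.resize(s[190:290,220:320],(220,220),interpolation=cv2.INTER_CUBIC)
d=cv2.resize(t[170:226,215:360],(570,220),interpolation=cv2.INTER_CUBIC)
im=np.zeros((600,800,3),np.uint8); im[:373]=a; im[380:,:220]=b; im[380:,230:]=d
cv2.imwrite("pics/c4.png",im)
```

```text
[ 0.56163398 -0.12109451  0.23844613] [-3.14053517e+00 -4.00625147e-03 -1.20382278e-04]
drifttop [315.8 177.2] [341.1 204.4] [331.3 206.1]
driftring [315.4 166.3] [339.7 205.7] [330.6 223.5]
rodtop [ 96. 185.] [243.2 195.1] [269.7 213. ]
collarmid [133.5 166.6] [247.3 197.7] [271.2 242.7]
stand [141.2 163.1] [248.2 198.3] [271.5 249.8]
```

View pics/c4.png

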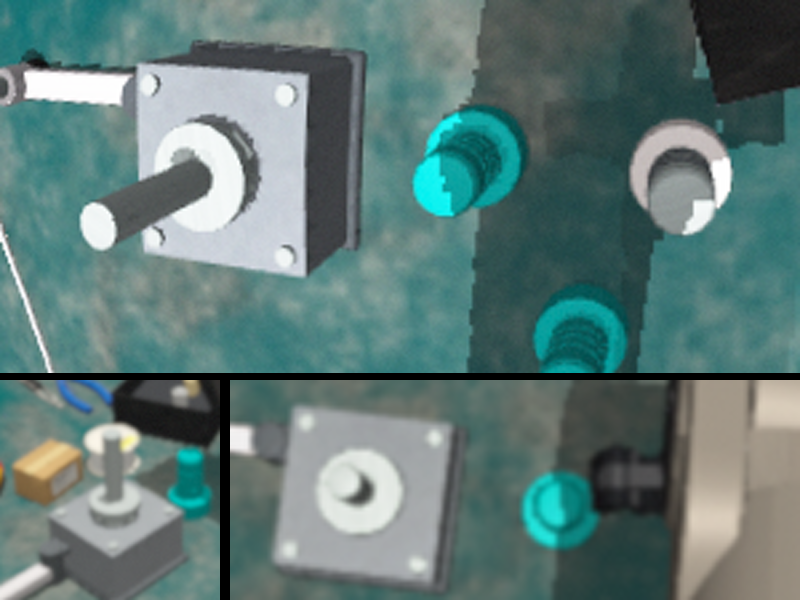

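The spindle stands upright in the socket with its collar proud. Rod top is at about (96.7,184.7), as expected. The drift top shows at (315.4,175.1) in the wrist view, giving (0.5625,-0.1238). I'll grip the drift there.

Call:
step_arm(
  grip_force=100,
  moves=[
    {"rx": 0,"ry": 0,"rz": 0,"dx": 1,"dy": 2.7,"dz": 40,"gripper": 1},
    {"rx": 0,"ry": 0,"rz": 0,"dx": 0,"dy": 0,"dz": 50,"gripper": 1},
    {"rx": 0,"ry": 0,"rz": 0,"dx": 0,"dy": 0,"dz": 40,"gripper": 1},
    {"rx": 0,"ry": 0,"rz": 0,"dx": 0,"dy": 0,"dz": 30,"gripper": 1},
    {"rx": 0,"ry": 0,"rz": 0,"dx": 0,"dy": 0,"dz": 20,"gripper": 1},
    {"rx": 0,"ry": 0,"rz": 0,"dx": 0,"dy": 0,"dz": 3,"gripper": 1},
    {"rx": 0,"ry": 0,"rz": 0,"dx": 0,"dy": 0,"dz": 0,"gripper": 1},
  ],
)

```text
clock: 16.9
tcp_pos: [0.5628, -0.1255, 0.056]
orientation: [-3.141, -0.001, -0.001]
contact_force: [-0.3, 0.1, 0.3]
grip_width: 0.0853
gripper_force: 0.0
```

Call:
step_arm(
  moves=[
    {"rx": 0,"ry": 0,"rz": 0,"dx": 0,"dy": -1.5,"dz": 1,"gripper": 1},
    {"rx": 0,"ry": 0,"rz": 0,"dx": 0,"dy": 0,"dz": 0,"gripper": -1},
    {"rx": 0,"ry": 0,"rz": 0,"dx": 0,"dy": 0,"dz": 0,"gripper": -1},
    {"rx": 0,"ry": 0,"rz": 0,"dx": 0,"dy": 0,"dz": 0,"gripper": -1},
    {"rx": 0,"ry": 0,"rz": 0,"dx": 0,"dy": 0,"dz": 0,"gripper": -1},
    {"rx": 0,"ry": 0,"rz": 0,"dx": 0,"dy": 0,"dz": 0,"gripper": -1},
  ],
)

```text
clock: 17.65
tcp_pos: [0.5625, -0.1244, 0.0552]
orientation: [-3.142, 0.0, -0.001]
contact_force: [-1.2, 0.3, 5.2]
grip_width: 0.0243
gripper_force: 98.0
```

Call:
step_arm(
  moves=[
    {"rx": 0,"ry": 0,"rz": 0,"dx": 0,"dy": 0,"dz": -20,"gripper": -1},
    {"rx": 0,"ry": 0,"rz": 0,"dx": 0,"dy": 0,"dz": -50,"gripper": -1},
    {"rx": 0,"ry": 0,"rz": 0,"dx": 0,"dy": 0,"dz": -50,"gripper": -1},
    {"rx": 0,"ry": 0,"rz": 0,"dx": 0,"dy": 0,"dz": -50,"gripper": -1},
    {"rx": 0,"ry": 0,"rz": 0,"dx": 0,"dy": 0,"dz": -30,"gripper": -1},
    {"rx": 0,"ry": 0,"rz": 0,"dx": 3,"dy": -44,"dz": 0,"gripper": -1},
    {"rx": 0,"ry": 0,"rz": 0,"dx": 4,"dy": -50,"dz": 0,"gripper": -1},
    {"rx": 0,"ry": 0,"rz": 0,"dx": 4,"dy": -50,"dz": 0,"gripper": -1},
    {"rx": 0,"ry": 0,"rz": 0,"dx": 3,"dy": -40,"dz": 0,"gripper": -1},
    {"rx": 0,"ry": 0,"rz": 0,"dx": 0,"dy": -20,"dz": 0,"gripper": -1},
    {"rx": 0,"ry": 0,"rz": 0,"dx": 0,"dy": 0,"dz": 0,"gripper": -1},
    {"rx": 0,"ry": 0,"rz": 0,"dx": 0,"dy": 0,"dz": 0,"gripper": -1},
  ],
)

```text
clock: 19.15
tcp_pos: [0.5762, 0.0771, 0.2541]
orientation: [3.14, -0.004, -0.001]
contact_force: [0.5, -0.2, -4.8]
grip_width: 0.0239
gripper_force: 99.5
```

Call:
step_arm(
  moves=[
    {"rx": 0,"ry": 0,"rz": 0,"dx": 0,"dy": -3.5,"dz": 20,"gripper": -1},
    {"rx": 0,"ry": 0,"rz": 0,"dx": 0,"dy": 0,"dz": 17,"gripper": -1},
    {"rx": 0,"ry": 0,"rz": 0,"dx": 0,"dy": 0,"dz": 4,"gripper": -1},
    {"rx": 0,"ry": 0,"rz": 0,"dx": 0,"dy": 0,"dz": 0,"gripper": -1},
  ],
)

```text
clock: 19.65
tcp_pos: [0.5763, 0.0823, 0.2134]
orientation: [3.141, -0.002, -0.001]
contact_force: [0.0, -0.2, -5.4]
grip_width: 0.0239
gripper_force: 99.5
```

Face at about 0.158; approach contact slowly.

Call:
step_arm(
  moves=[
    {"rx": 0,"ry": 0,"rz": 0,"dx": 0,"dy": 1,"dz": 2,"gripper": -1},
    {"rx": 0,"ry": 0,"rz": 0,"dx": 0,"dy": 0,"dz": 2,"gripper": -1},
    {"rx": 0,"ry": 0,"rz": 0,"dx": 0,"dy": 0,"dz": 2,"gripper": -1},
    {"rx": 0,"ry": 0,"rz": 0,"dx": 0,"dy": 0,"dz": 2,"gripper": -1},
    {"rx": 0,"ry": 0,"rz": 0,"dx": 0,"dy": 0,"dz": 2,"gripper": -1},
  ],
)

```text
clock: 20.27
tcp_pos: [0.5764, 0.082, 0.2035]
orientation: [-3.142, 0.0, -0.0]
contact_force: [-0.1, 0.1, -3.7]
grip_width: 0.0242
gripper_force: 99.5
```

Call:
step_arm(
  moves=[
    {"rx": 0,"ry": 0,"rz": 0,"dx": 0,"dy": 0,"dz": 2,"gripper": -1},
    {"rx": 0,"ry": 0,"rz": 0,"dx": 0,"dy": 0,"dz": 2,"gripper": -1},
    {"rx": 0,"ry": 0,"rz": 0,"dx": 0,"dy": 0,"dz": 1,"gripper": -1},
  ],
)

```text
clock: 20.65
tcp_pos: [0.5766, 0.0821, 0.1988]
orientation: [-3.141, 0.0, -0.001]
contact_force: [0.0, -0.6, 0.3]
grip_width: 0.0242
gripper_force: 99.6
```

Call:
step_arm(
  moves=[
    {"rx": 0,"ry": 0,"rz": 0,"dx": 0,"dy": 0,"dz": 1,"gripper": -1},
    {"rx": 0,"ry": 0,"rz": 0,"dx": 0,"dy": 0,"dz": 1,"gripper": -1},
    {"rx": 0,"ry": 0,"rz": 0,"dx": 0,"dy": 0,"dz": 1,"gripper": -1},
  ],
)

```text
clock: 21.02
tcp_pos: [0.5766, 0.0821, 0.1958]
orientation: [-3.141, 0.0, -0.001]
contact_force: [-0.8, -0.6, 2.3]
grip_width: 0.0242
gripper_force: 99.9
```

Call:
step_arm(
  moves=[
    {"rx": 0,"ry": 0,"rz": 0,"dx": 0,"dy": 0,"dz": 1,"gripper": -1},
    {"rx": 0,"ry": 0,"rz": 0,"dx": 0,"dy": 0,"dz": 1,"gripper": -1},
  ],
)

```text
clock: 21.28
tcp_pos: [0.5772, 0.0822, 0.195]
orientation: [-3.141, 0.0, -0.003]
contact_force: [-2.6, -0.5, 14.6]
grip_width: 0.0241
gripper_force: 101.5
```

Call:
step_arm(
  moves=[
    {"rx": 0,"ry": 0,"rz": 0,"dx": 0,"dy": 0,"dz": 1,"gripper": -1},
    {"rx": 0,"ry": 0,"rz": 0,"dx": 0,"dy": 0,"dz": 0,"gripper": -1},
  ],
)

```text
clock: 21.52
tcp_pos: [0.5776, 0.0822, 0.195]
orientation: [-3.141, 0.001, -0.005]
contact_force: [-3.0, -1.4, 15.5]
grip_width: 0.0237
gripper_force: 101.9
```

Call:
step_arm(
  moves=[
    {"rx": 0,"ry": 0,"rz": 0,"dx": -1,"dy": 0,"dz": 2,"gripper": -1},
    {"rx": 0,"ry": 0,"rz": 0,"dx": 0,"dy": 0,"dz": 1,"gripper": -1},
    {"rx": 0,"ry": 0,"rz": 0,"dx": 0,"dy": 0,"dz": 0,"gripper": -1},
  ],
)

```text
clock: 21.9
tcp_pos: [0.5784, 0.0823, 0.1949]
orientation: [-3.14, 0.001, -0.013]
contact_force: [-5.9, -2.8, 29.8]
grip_width: 0.0243
gripper_force: 103.5
```

Run:
```python
from h import *
s=r.grab_frame("side"); w=r.grab_frame("wrist")
a=cv2.resize(s[180:290,215:325],(400,400),interpolation=cv2.INTER_CUBIC)
b=cv2.resize(w[60:260,215:415],(400,400),interpolation=cv2.INTER_CUBIC)
cv2.imwrite("pics/c5.png",np.hstack([a,b]))
```

```text
(no output)
```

View pics/c5.png

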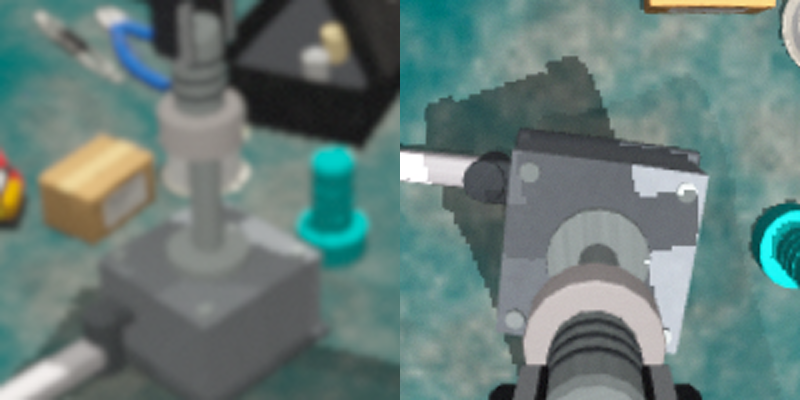

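The side view shows the collar flat on the stand's face. The force rose to 30 N with no travel, so it is home. I'll lift off and return the drift to its old spot.

Call:
step_arm(
  moves=[
    {"rx": 0,"ry": 0,"rz": 0,"dx": 0,"dy": 0,"dz": -10,"gripper": -1},
    {"rx": 0,"ry": 0,"rz": 0,"dx": 0,"dy": 0,"dz": -25,"gripper": -1},
    {"rx": 0,"ry": 0,"rz": 0,"dx": 0,"dy": 0,"dz": -25,"gripper": -1},
    {"rx": 0,"ry": 0,"rz": 0,"dx": -3,"dy": 40,"dz": 0,"gripper": -1},
    {"rx": 0,"ry": 0,"rz": 0,"dx": -4,"dy": 50,"dz": 0,"gripper": -1},
    {"rx": 0,"ry": 0,"rz": 0,"dx": -4,"dy": 50,"dz": 0,"gripper": -1},
    {"rx": 0,"ry": 0,"rz": 0,"dx": -3,"dy": 40,"dz": 0,"gripper": -1},
    {"rx": 0,"ry": 0,"rz": 0,"dx": 0,"dy": 24,"dz": 0,"gripper": -1},
    {"rx": 0,"ry": 0,"rz": 0,"dx": 0,"dy": 0,"dz": 0,"gripper": -1},
    {"rx": 0,"ry": 0,"rz": 0,"dx": 0,"dy": 0,"dz": 0,"gripper": -1},
  ],
)

```text
clock: 23.25
tcp_pos: [0.5608, -0.1207, 0.2485]
orientation: [-3.14, -0.001, 0.003]
contact_force: [-1.4, 0.1, -5.3]
grip_width: 0.0239
gripper_force: 99.6
```

Call:
step_arm(
  moves=[
    {"rx": 0,"ry": 0,"rz": 0,"dx": 1,"dy": 3,"dz": 40,"gripper": -1},
    {"rx": 0,"ry": 0,"rz": 0,"dx": 0,"dy": 0,"dz": 50,"gripper": -1},
    {"rx": 0,"ry": 0,"rz": 0,"dx": 0,"dy": 0,"dz": 50,"gripper": -1},
    {"rx": 0,"ry": 0,"rz": 0,"dx": 0,"dy": 0,"dz": 30,"gripper": -1},
    {"rx": 0,"ry": 0,"rz": 0,"dx": 0,"dy": 0,"dz": 12,"gripper": -1},
    {"rx": 0,"ry": 0,"rz": 0,"dx": 0,"dy": 0,"dz": 3,"gripper": -1},
    {"rx": 0,"ry": 0,"rz": 0,"dx": 0,"dy": 0,"dz": 0,"gripper": -1},
    {"rx": 0,"ry": 0,"rz": 0,"dx": 0,"dy": 0,"dz": 0,"gripper": -1},
  ],
)

```text
clock: 24.25
tcp_pos: [0.5633, -0.1251, 0.0658]
orientation: [3.141, -0.0, 0.004]
contact_force: [-0.7, -1.2, -4.7]
grip_width: 0.0241
gripper_force: 99.6
```

Call:
step_arm(
  moves=[
    {"rx": 0,"ry": 0,"rz": 0,"dx": 0,"dy": 0,"dz": 3,"gripper": -1},
    {"rx": 0,"ry": 0,"rz": 0,"dx": 0,"dy": 0,"dz": 3,"gripper": -1},
    {"rx": 0,"ry": 0,"rz": 0,"dx": 0,"dy": 0,"dz": 3,"gripper": -1},
    {"rx": 0,"ry": 0,"rz": 0,"dx": 0,"dy": 0,"dz": 1,"gripper": -1},
    {"rx": 0,"ry": 0,"rz": 0,"dx": 0,"dy": 0,"dz": 0,"gripper": -1},
  ],
)

```text
clock: 24.88
tcp_pos: [0.5626, -0.1249, 0.0552]
orientation: [-3.142, 0.0, -0.001]
contact_force: [-2.0, 0.7, 5.8]
grip_width: 0.0238
gripper_force: 100.8
```

On the bench; release and rise.

Call:
step_arm(
  moves=[
    {"rx": 0,"ry": 0,"rz": 0,"dx": 0,"dy": 0,"dz": 0,"gripper": 1},
    {"rx": 0,"ry": 0,"rz": 0,"dx": 0,"dy": 0,"dz": 0,"gripper": 1},
    {"rx": 0,"ry": 0,"rz": 0,"dx": 0,"dy": 0,"dz": 0,"gripper": 1},
    {"rx": 0,"ry": 0,"rz": 0,"dx": 0,"dy": 0,"dz": 0,"gripper": 1},
    {"rx": 0,"ry": 0,"rz": 0,"dx": 0,"dy": 0,"dz": 0,"gripper": 1},
    {"rx": 0,"ry": 0,"rz": 0,"dx": 0,"dy": 0,"dz": -30,"gripper": 1},
    {"rx": 0,"ry": 0,"rz": 0,"dx": 0,"dy": 0,"dz": -50,"gripper": 1},
    {"rx": 0,"ry": 0,"rz": 0,"dx": 0,"dy": 0,"dz": -50,"gripper": 1},
    {"rx": 0,"ry": 0,"rz": 0,"dx": 0,"dy": 0,"dz": -40,"gripper": 1},
    {"rx": 0,"ry": 0,"rz": 0,"dx": 0,"dy": 0,"dz": 0,"gripper": 1},
    {"rx": 0,"ry": 0,"rz": 0,"dx": 0,"dy": 0,"dz": 0,"gripper": 1},
  ],
)

```text
clock: 26.25
tcp_pos: [0.5617, -0.1249, 0.2239]
orientation: [-3.141, 0.0, 0.001]
contact_force: [0.7, 0.6, -0.2]
grip_width: 0.0851
gripper_force: 0.0
```

Run:
```python
from h import *
cv2.imwrite("pics/w6.png",r.grab_frame("wrist")); c=cam("wrist")
for P in [(.563,-.124,.072),(.577,.081,.140)]: print(proj(c,"wrist",P).round(1))
```

```text
[312.  178.6]
[ 89.8 186.9]
```

View pics/w6.png

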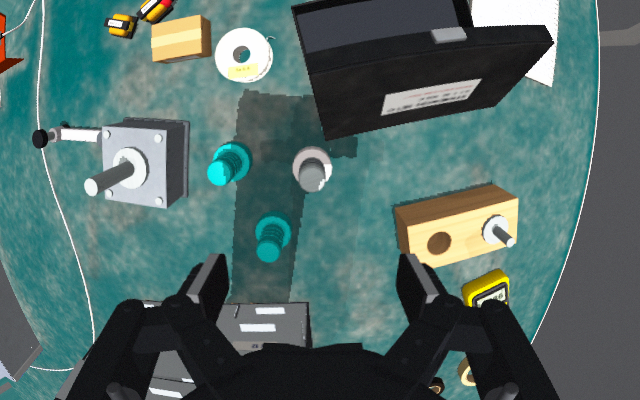

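The drift stands upright at (312,178). The spindle rod top is at (92,187), matching the home height. The leg is out at (40,138), and the spool, carton and short spindle are untouched.

```bash
python3 -c "
from bench import r
print(r.hand_in())"
```

```text
the job is handed in; nothing more can be done
None
```

The job is handed in at about 26 s on the robot's clock. The leg is out at its stop, the spindle is driven home with its collar flush, the drift is back upright on its white face, and the short spindle, spool and carton were left alone; the hand-in gave no verdict.

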